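# Pin and clip the blood-draw arm rest

## Task

The forearm rest for taking blood has just been put back on its stand after cleaning. Press its locking pin fully home, then take the larger hairpin clip out of its block and slide it straight leg first down through the cross hole in the pin's end until the sprung leg snaps over and hugs the shank, and let go. The pin has turned a little in its bores, so feel for the hole and never force the clip or lean hard on the rest; leave the smaller clip, the vials and the bottle alone.

Things in the scene. Friction and masses are not known exactly. Their poses are not given: they have to be found in the camera images.
- hole_seat (a point): Fixed point of the stand: where the centre of the locking pin's cross hole comes once the pin is fully home; on the pin's axis, 70 mm above the table. Axes as rest. The hole is 6 mm wide, goes right through the 16 mm shank, and lies 11 mm from the pin's free end and 6 mm clear of the stand.
- hole_mouth (a point): Fixed point 8 mm above hole_seat: where the hole's upper mouth would be if it faced straight up. The pin turns with light friction in its bores, 0.7 rad at most either way, and is found turned: the real mouth stands 4 to 5 mm from here along x. Which way and how far is not measured: see it or feel for it. Once caught, ease the leg's tip sideways to here; that turns the pin upright.
- rest: Forearm rest on its stand, fixed to the table; origin on the table under the pin. x runs along the gutter, y along the pin towards its head, z up. Stand and lug reach 15 mm above the pin's axis, from y = -15 to +18 mm. The gutter, 120 mm wide, rims up to 117 mm high, begins at x = 65 mm; base plate 10 mm thick, y = -65 to +65 mm.
- pin_head (a point): Centre of the outer face of the pin's round head (28 mm across, 9 mm thick), on the pin's axis. Pressed along -y of the rest it slides in against about 3 N of friction until the head meets the stand, a hard stop; this face is then 48 mm along +y from hole_seat.
- lock_pin (a joint): How far the pin has been pushed in, in m: 0 = drawn out as far as it goes, 0.026 = fully home. Until it is home the stand covers the cross hole.
- clip: The larger hairpin clip: R-shaped, 4 mm spring-steel wire, 80 mm long, about 60 g. Origin on the straight leg's axis, level with the coil's centre. z along the straight leg, up from its round tip (at z = -70 mm); x from the straight leg to the sprung leg; y square to the flat of the clip. Either way round is right.
- clip_coil (a point): Centre of the larger clip's coil, at x = 7 mm of the clip: the place to hold it, 18 mm across and 8 mm thick (along y). The clip starts upright with both legs in one of the two slots of a plastic block 82 x 32 x 50 mm, may lean a little, and lifts straight out: 45 mm clears the block.
- clip_seat (a point): Point on the axis of the larger clip's straight leg, 38 mm below the coil's centre and 32 mm above the leg's tip: it comes to the pin's centre when the clip is seated.
- clip_spring (a joint): Angle of the larger clip's sprung leg about the coil, rad: 0 = relaxed, 0 to 0.03 hugging the pin, about 0.1 riding over the shank. It meets the shank some 24 mm before the seat; 5 to 10 N of push takes it over, and it snaps in over the last 9 mm.
- small_clip_coil (a point): Centre of the coil of the smaller hairpin clip (3 mm wire, 50 mm long) in the other slot of the block; too small for this pin. Which slot is which varies.
- vial_1: Glass vial, 23 mm thick, 48 mm high, standing; origin at the centre of its foot.
- vial_3: Glass vial, 23 mm thick, 58 mm high, standing; origin at the centre of its foot.
- bottle: Small brown dropper bottle, 33 mm thick, 102 mm high, standing; origin at the centre of its foot.

How it is judged:
On the way, in this order (a step that is already met when the one before it is completed fails the run):
1. the locking pin is fully home (value of joint lock_pin above 0.0245 m), for 0.2 s.
2. the clip is through the cross hole and snapped round the shank (value of joint lock_pin above 0.0245 m and distance between clip_seat and hole_seat below 0.004 m and value of joint clip_spring below 0.06 rad), for 0.2 s.
At the end, for the whole second after the job is handed in: The pin is within 1.5 mm of fully home; the clip's straight leg is through the cross hole with its seat point within 4 mm of the pin's centre, the sprung leg closed on the shank (angle below 0.06), the clip let go and at rest (all of step 2 and linear speed of clip below 0.02 m/s); the robot touches nothing.
It fails at once if the clip is forced against the pin or the stand with more than 30 N (contact force between clip and rest above 30 N).
It fails at once if the robot leans on the pin or the stand with more than 25 N (contact force between the arm and rest above 25 N).
It fails at once if a vial or the bottle is knocked over or shoved away ((angle between vial_1's own z axis and vertical above 0.4 rad or distance of vial_1 from where it was at the start of the episode above 0.03 m) or (angle between vial_3's own z axis and vertical above 0.4 rad or distance of vial_3 from where it was at the start of the episode above 0.03 m) or (angle between bottle's own z axis and vertical above 0.4 rad or distance of bottle from where it was at the start of the episode above 0.03 m)).
It fails at once if the smaller clip is taken out of its slot (distance of small_clip_coil from where it was at the start of the episode above 0.03 m).
It also fails if it takes over 54 s, if anything falls off the work surface, if the arm or the gripper's body presses on something with over 40 N, if the wrist force passes 120 N, or if a joint passes its speed limit or range.

## Robot

A 7-joint arm with a two-finger parallel gripper is mounted at the origin on the work surface; the furniture and walls round the work are solid. World frame = base frame: x ahead of the robot, y to its left, z up, the work surface at z = 0. Lengths are in m, angles in rad, forces in N, time in s.
With the tool pointing down it reaches from about 0.425 to 0.925 m from the base axis. Payload 6.8 kg.
Tool frame: the origin (TCP) lies at the very end of the fingers, on their centre line; the grasp point (between the pads) lies manip.grip_point_offset behind it (manip.grip_point_offset is the distance from the TCP to the grasp point, in m); z points along the fingers, y is the line along which they close (so a half turn about z gives the same grasp; the last joint's range is limited). The gripper opens to 85 mm and grips with 20 to 120 N. Pads are 22 mm wide; open, the fingers measure 114 mm over their backs; the gripper's body (76 mm by 85 mm) begins 54 mm behind the grasp point. The pads swing forward as they close: fully open they stand 13 mm farther back than shut.
Start: joints at [-0.108, 0.477, 0.022, 1.555, -0.011, 1.109, -0.083], TCP at [0.675, 0, 0.231] pointing down, gripper open.
Joint ranges: [-2.96, 2.96], [-0.34, 2.1], [-1.41, 1.46], [0.24, 2.44], [-1.37, 4.51], [0.17, 1.92], [-2.96, 2.96]. Speed limits (rad/s): [2.39, 2.39, 3.14, 3.14, 3.14, 3.14, 3.14].

## Interface

Orientations are given as a 3x3 rotation matrix whose columns are the frame's x, y, z axes.
In Python, from bench import readout, viewer, manip, finder gives the robot as it stands. The module is installed in compiled form; this text tells all that it offers.
- The arm moves only by the tool step_arm, never from a script. Its argument "steps" is a list of rows, each a list of 2 entries, a list of its own where there are three numbers: the shift along the tool's x, y, z in units of 40 mm (1.0 is 40 mm), then the turn about the tool's z in units of 5 degrees (1.0 is 5 degrees). A call has 1 to 5 rows; each row shifts and turns the commanded pose from where the row before left it, along the tool's axes as they then stand; what a row does not reach is not made up. A row lasts 1/12 s, in which the tool goes at most 41.7 mm and 7.16 degrees, less where a joint would pass 70% of its speed; a pose out of reach is approached as far as the arm can. A call is refused whole if a number of a shift passes 1 or a number of a turn 1, either way. A call with a gripper value outside its range is refused whole. "grip" is the gripper's target within -1 to 1 (fully open at 1, half-way at 0, shut at -1), set as the call begins (left out, the last holds). The fingers move at their own pace and stop on an object; the grip force is fixed at half the most. Time passes only in rows, so rows that do not move let the fingers close. It gives the time, the measured TCP pose, the force, the opening and the grip force at its end, in the units of the state.
- readout.get_state(): the state, without advancing time (a new reading comes with each control period).
- viewer.snapshot(name): name is "scene" or "side" or "wrist"; returns the picture (480x640x3 uint8, red, green, blue); there is no depth.
- viewer.get_calibration(name): a dict with "mtx" (3x3 intrinsics, pixels), "extrinsics" (4x4, takes a point from camera to world coordinates); the wrist camera has in their place "hand_eye" (4x4, takes a point from camera to tool coordinates, whose origin is the TCP and whose axes are the flange's). Camera axes: x right, y down, z forward; pixel columns grow to the right and rows downward; lengths in m; the calibration is good to about 2 mm. A picture is of the moment at which its call begins: read the wrist's pose just before it. get_calibration takes no time and is no camera call.
- manip.job_done(): hands the job in; it is judged then, once.
Trained networks look in the newest picture that a camera, given by its name, has taken for a name from the list of things; names that differ only in an ending like _2 or _b are one class to them, and where a whole thing is asked for, a point or a joint stands for the part that bears it (a point fixed in the world has none). Each returns a list of dicts, best first, with "p" (0 to 1); they miss things now and then, are a little off and sometimes report something else, mostly with a low value. They report only what shows in the picture. A call takes as long as a camera call.
- finder.recognise(query, camera): "box" ([left, top, width, height] in pixels, round what is visible of it).
- finder.regions_of(query, camera): "region" (480x640 bool, what is visible of it) and "box" ([left, top, width, height] in pixels, round what is visible of it).
The state is a dict: "time_s": time; "joint_pos": joint angles; "joint_velocities": joint speeds; "joint_torque": joint torques, N m; "tcp_pos": TCP position; "eef_rot": TCP orientation; "contact_force": force on the tool from outside, world axes, zero at the start; "torque": the same for the moment, N m; "grip_width": opening from 0.0 (shut) to 1.0 (fully open); "grip_force": force on a finger pad.
Only numpy, scipy, OpenCV 4.12 (cv2) and the standard library are available. Lean on these libraries where they do the work, as an engineer would, in place of code of your own. Each camera call takes 0.05 s, during which the arm holds its last target. There are 200 camera calls.

## Working session

There is one attempt and no reset: what is moved stays moved. The work goes in short steps, Python scripts to look and compute and a tool call to move; the robot and the scene stay as the last step left them, time stands still between calls to the robot, and variables do not carry over. Pictures are saved under pics/ and viewed, at most 10 in all, crops included, and the job is handed in when it is done.

Besides the shell and the picture viewer there is one more tool, called by a JSON object that holds its "fn" and its "kwargs". step_arm: Moves the arm, as the interface text tells. Its arguments: {"type":"object","properties":{"steps":{"type":"array"},"grip":{"type":"number"}},"required":["steps"]}

```bash
mkdir -p pics; cat > h.py <<'E'
import numpy as np, cv2
from bench import readout, viewer, manip, finder
def cal(n):
    c=viewer.get_calibration(n); K=np.array(c["mtx"])
    if n=="wrist":
        s=readout.get_state(); T=np.eye(4); T[:3,:3]=s["eef_rot"]; T[:3,3]=s["tcp_pos"]
        E=T@np.array(c["hand_eye"])
    else: E=np.array(c["extrinsics"])
    return K,E
def proj(K,E,P):
    P=np.atleast_2d(P); q=(P-E[:3,3])@E[:3,:3]; q=q@K.T; return q[:,:2]/q[:,2:]
def ray(K,E,uv):
    d=E[:3,:3]@np.linalg.solve(K,[uv[0],uv[1],1.]); return E[:3,3],d/np.linalg.norm(d)
def onz(K,E,uv,z):
    o,d=ray(K,E,uv); return o+d*(z-o[2])/d[2]
def tri(obs):
    A=np.zeros((3,3));b=np.zeros(3)
    for K,E,uv in obs:
        o,d=ray(K,E,uv);M=np.eye(3)-np.outer(d,d);A+=M;b+=M@o
    x=np.linalg.solve(A,b); return x,[np.round(proj(K,E,x)[0]-uv,1) for K,E,uv in obs]
def snap(n,f=None):
    K,E=cal(n); im=viewer.snapshot(n)
    if f: cv2.imwrite(f"pics/{f}.png",im[:,:,::-1])
    return K,E,im
E
python3 - <<'E'
from h import *
np.set_printoptions(precision=4,suppress=True)
ims=[]
print(manip.grip_point_offset, readout.get_state())
for n in ["scene","side","wrist"]:
    K,E,im=snap(n); ims.append(im); print(n,K[0,0],E)
    for q in ["clip_coil","small_clip_coil","pin_head","rest","clip","vial_1","bottle"]:
        print(q,[(np.round(r["box"]).astype(int).tolist(),round(r["p"],2)) for r in finder.recognise(q,n)[:3]])
    cv2.imwrite(f"pics/{n}0.png",im[:,:,::-1])
E
```

```text
0.0187 {'time_s': 0.0, 'joint_pos': array([-0.1081,  0.4778,  0.0224,  1.5565, -0.0115,  1.1093, -0.0831]), 'joint_velocities': array([ 0.0011, -0.0016,  0.0006, -0.0003,  0.0006, -0.0006, -0.0003]), 'joint_torque': array([ -0.0005, -59.6444,   1.6077, -28.1195,   0.0124,   0.0094,
         0.    ]), 'tcp_pos': array([ 0.6744, -0.    ,  0.2303]), 'eef_rot': array([[ 0.    ,  1.    , -0.0019],
       [ 1.    , -0.    , -0.0002],
       [-0.0002, -0.0019, -1.    ]]), 'contact_force': array([-0.6675,  0.6217,  0.3302]), 'torque': array([ 0.0099, -0.0024,  0.0304]), 'grip_force': 0.0, 'grip_width': 1.0027018120364557}
scene 456.9027125537618 [[ 0.8447 -0.3808  0.3762  0.2115]
 [-0.5353 -0.6055  0.5889 -0.5222]
 [ 0.0036 -0.6988 -0.7153  0.6847]
 [ 0.      0.      0.      1.    ]]
clip_coil [([415, 358, 8, 24], 0.45)]
small_clip_coil []
pin_head [([325, 227, 13, 16], 0.5)]
rest [([309, 179, 175, 130], 0.97)]
clip [([413, 358, 13, 21], 0.65), ([243, 191, 10, 25], 0.44)]
vial_1 [([244, 192, 9, 24], 0.7), ([414, 357, 10, 28], 0.67), ([449, 327, 19, 27], 0.53)]
bottle [([298, 144, 13, 41], 0.72), ([323, 228, 20, 18], 0.69), ([413, 360, 17, 18], 0.44)]
side 521.7445363966046 [[ 0.9823 -0.0883  0.165   0.3906]
 [-0.1871 -0.4494  0.8735 -0.8332]
 [-0.003  -0.889  -0.458   0.4951]
 [ 0.      0.      0.      1.    ]]
clip_coil [([335, 339, 18, 22], 0.53)]
small_clip_coil [([364, 346, 5, 6], 0.44)]
pin_head []
rest [([308, 213, 187, 93], 0.62)]
clip [([339, 337, 12, 25], 0.63)]
vial_1 [([270, 204, 13, 20], 0.63), ([408, 334, 18, 40], 0.58), ([322, 235, 19, 9], 0.46)]
bottle [([335, 173, 16, 43], 0.72)]
wrist 340.67021426457063 [[ 1.     -0.0006 -0.0012  0.6747]
 [-0.001  -0.9461 -0.3239  0.0843]
 [-0.0009  0.3239 -0.9461  0.3752]
 [ 0.      0.      0.      1.    ]]
clip_coil []
small_clip_coil []
pin_head []
rest [([164, 205, 303, 194], 0.84)]
clip []
vial_1 [([70, 0, 38, 14], 0.92)]
bottle []
```

```bash
python3 - <<'E'
import cv2,numpy as np
a=cv2.imread("pics/scene0.png")[130:400,220:500];b=cv2.imread("pics/side0.png")[160:400,250:510]
a=cv2.resize(a,(400,386),interpolation=3);
a=cv2.imread("pics/scene0.png")[140:400,230:490]; a=cv2.resize(a,None,fx=2.3,fy=2.3,interpolation=2);cv2.imwrite("pics/a.png",a)
b=cv2.resize(b,None,fx=2.4,fy=2.4,interpolation=2);cv2.imwrite("pics/b.png",b)
E
```

```text
(no output)
```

View pics/a.png

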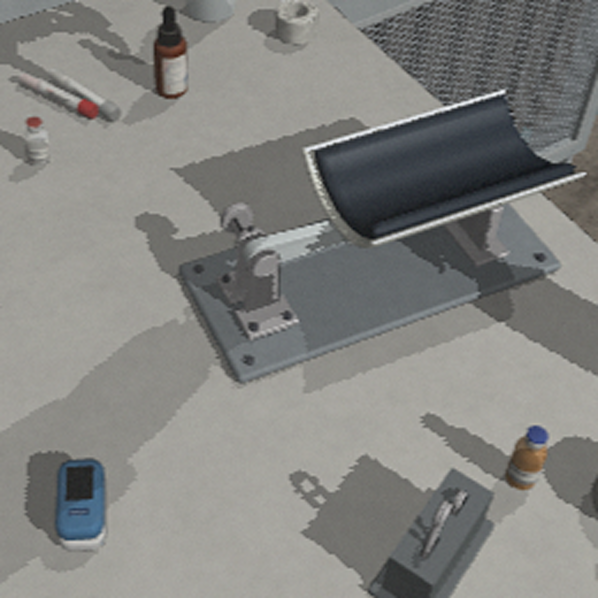

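View pics/b.png

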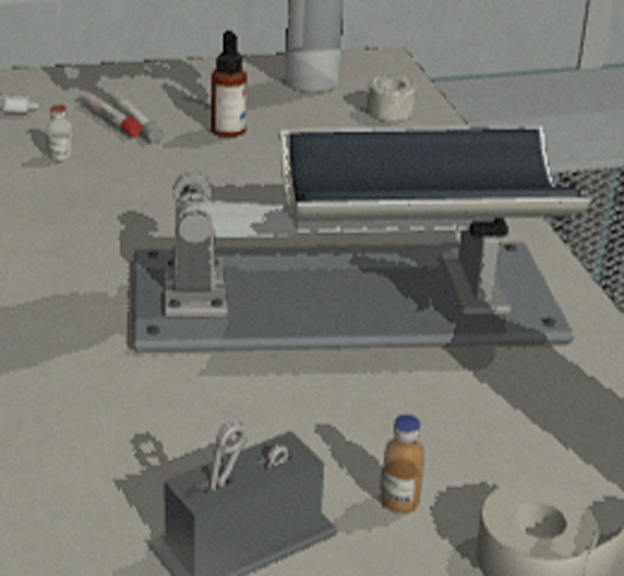

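View pics/wrist0.png

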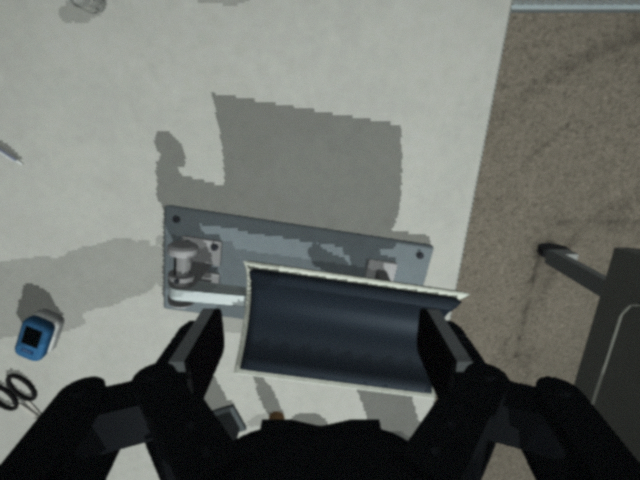

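The scene view shows the stand with the pin head drawn out at about (333,234). The block is at about (420,370), with the clips overlapping there. In the side view the larger clip's coil is at about (347,341) and the smaller one's at (367,349). The wrist view shows the base plate corners at (166,206), (432,245) and (164,307).

```bash
python3 - <<'E'
from h import *
np.set_printoptions(precision=4,suppress=True)
C={n:cal(n) for n in ["scene","side","wrist"]}
for n,l in dict(wrist=[(166,206),(432,245),(164,307)],scene=[(309.5,257),(473,250.5),(334,303)],side=[(306,264),(463,262),(306,303.5),(487.5,300)]).items():
    for uv in l: print(n,uv,onz(*C[n],uv,.01))
print("head",tri([(*C["scene"],(332.6,234.3)),(*C["side"],(329.2,238.3))]), onz(*C["scene"],(332.6,234.3),.07),onz(*C["side"],(329.2,238.3),.07))
print("coil side",onz(*C["side"],(347.1,340.8),.077),onz(*C["side"],(366.7,349.),.065))
for p in [onz(*C["side"],(347.1,340.8),z) for z in (.07,.08,.09)]: print("ep",proj(*C["scene"],p))
for n,l in dict(scene=[(332,196,"b"),(304,184,"b"),(246,211,"v")],side=[(345,215,0),(274.5,226,0),(417,372,0)]).items():
    for u,v,_ in l: print(n,(u,v),onz(*C[n],(u,v),0))
a=cv2.imread("pics/scene0.png")[335:405,385:460];b=cv2.imread("pics/side0.png")[325:395,310:385]
f=lambda x:cv2.resize(x[:,:75],(390,364),interpolation=2)
cv2.imwrite("pics/c.png",np.hstack([f(a),f(b)]))
E
```

```text
wrist (166, 206) [0.5056 0.0006 0.01  ]
wrist (432, 245) [ 0.8013 -0.0449  0.01  ]
wrist (164, 307) [ 0.4847 -0.1244  0.01  ]
scene (309.5, 257) [ 0.5062 -0.0081  0.01  ]
scene (473, 250.5) [ 0.7906 -0.1667  0.01  ]
scene (334, 303) [ 0.4868 -0.1254  0.01  ]
side (306, 264) [ 0.5027 -0.0061  0.01  ]
side (463, 262) [ 0.7898 -0.0548  0.01  ]
side (306, 303.5) [ 0.4838 -0.1325  0.01  ]
side (487.5, 300) [ 0.778  -0.1796  0.01  ]
head (array([ 0.5426, -0.0319,  0.0734]), [array([-0.4,  0.5]), array([ 0.5, -0.4])]) [ 0.5458 -0.0284  0.07  ] [ 0.5426 -0.0269  0.07  ]
coil side [ 0.5097 -0.3209  0.077 ] [ 0.534  -0.3269  0.065 ]
ep [[418.0382 359.6732]]
ep [[423.1298 363.6928]]
ep [[428.465  367.9048]]
scene (332, 196) [0.649  0.1301 0.    ]
scene (304, 184) [0.6167 0.2005 0.    ]
scene (246, 211) [0.4619 0.1886 0.    ]
side (345, 215) [0.624  0.2114 0.    ]
side (274.5, 226) [0.4623 0.1855 0.    ]
side (417, 372) [ 0.6115 -0.3111  0.    ]
```

View pics/c.png

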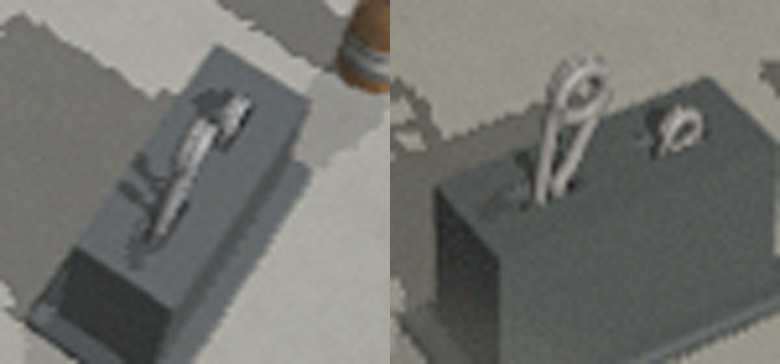

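The left crop (scene) shows the larger coil at about (423.5,362) and the right crop (side) at about (346.9,341.3). The two agree at z≈0.08, and the clip's flat lies along the block. I'll move to the pin head with the fingers shut.

{"fn": "step_arm", "kwargs": {"steps": [[[0,-1,0],0.92],[[0,-1,0],0.92],[[-0.1,-0.9,0],0],[[-0.1,-0.2,0.5],0],[[0,0,0],0]], "grip": -1}}

```text
time_s: 1.62
tcp_pos: [0.5463, 0.0018, 0.2093]
eef_rot: [[0.16, 0.987, -0.005], [0.987, -0.16, -0.001], [-0.001, -0.005, -1.0]]
contact_force: [-0.3, -0.2, -1.0]
grip_width: 0.298
grip_force: 0.0
```

```bash
python3 - <<'E'
from h import *
np.set_printoptions(precision=4,suppress=True)
s=readout.get_state();print(s["tcp_pos"],s["eef_rot"],s["joint_velocities"].max())
K,E,im=snap("wrist","w1")
for q in ["pin_head","rest"]:
  print(q,[(np.round(r["box"]).astype(int).tolist(),round(r["p"],2)) for r in finder.recognise(q,"wrist")[:3]])
for z in (.07,):
  print(proj(K,E,[0.5426,-.032,.07]))
E
```

```text
[0.5463 0.0018 0.2093] [[ 0.1598  0.9871 -0.0048]
 [ 0.9872 -0.1598 -0.0006]
 [-0.0013 -0.0047 -1.    ]] 0.05300681740730857
pin_head [([311, 250, 29, 51], 0.85)]
rest [([280, 215, 356, 170], 0.63)]
[[323.7027 263.7643]]
```

View pics/w1.png

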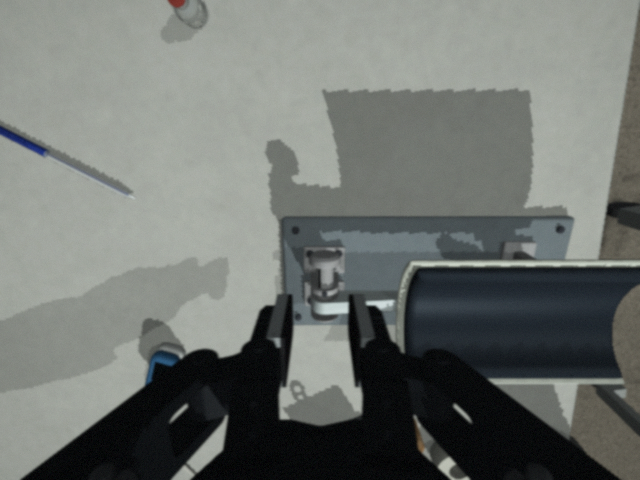

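The wrist view shows the rest square in the picture, so the yaw is right. The head is at about (324,262), close to the prediction of (323.7,263.8). I'll go down next, then press.

{"fn": "step_arm", "kwargs": {"steps": [[[0.3,0.05,0.6],0],[[0,0,0.8],0],[[0,0,0.9],0],[[0,0,0.9],0],[[0,0,0.45],0]], "grip": -1}}

```text
time_s: 2.18
tcp_pos: [0.5543, 0.0141, 0.062]
eef_rot: [[0.16, 0.987, -0.003], [0.987, -0.16, -0.0], [-0.001, -0.003, -1.0]]
contact_force: [-0.4, -0.0, 0.3]
grip_width: -0.001
grip_force: 0.0
```

{"fn": "step_arm", "kwargs": {"steps": [[[-0.3,0,0],0],[[-0.25,0,0],0],[[-0.15,0,0],0],[[0,0,0],0]]}}

```text
time_s: 2.52
tcp_pos: [0.5513, -0.0162, 0.0671]
eef_rot: [[0.163, 0.987, 0.003], [0.987, -0.163, -0.001], [-0.0, 0.003, -1.0]]
contact_force: [0.2, -0.1, 0.8]
grip_width: 0.003
grip_force: 0.0
```

{"fn": "step_arm", "kwargs": {"steps": [[[-0.12,-0.05,0.05],0],[[-0.12,-0.03,0.03],0],[[-0.12,0,0],0],[[-0.12,0,0],0],[[0,0,0],0]]}}

```text
time_s: 2.93
tcp_pos: [0.544, -0.0327, 0.0627]
eef_rot: [[0.161, 0.987, 0.001], [0.987, -0.161, 0.0], [0.0, 0.001, -1.0]]
contact_force: [0.9, 1.8, 1.3]
grip_width: -0.002
grip_force: 0.9
```

{"fn": "step_arm", "kwargs": {"steps": [[[-0.08,0,0],0],[[-0.08,0,0],0],[[-0.08,0,0],0],[[0,0,0],0]]}}

```text
time_s: 3.27
tcp_pos: [0.5438, -0.0331, 0.0627]
eef_rot: [[0.153, 0.988, 0.003], [0.988, -0.153, 0.009], [0.009, 0.002, -1.0]]
contact_force: [2.9, 22.3, 2.5]
grip_width: -0.001
grip_force: 11.2
```

{"fn": "step_arm", "kwargs": {"steps": [[[-0.05,0,0],0],[[-0.05,0,0],0],[[0,0,0],0]]}}

```text
time_s: 3.52
tcp_pos: [0.5438, -0.0332, 0.0628]
eef_rot: [[0.15, 0.989, 0.004], [0.989, -0.15, 0.012], [0.012, 0.002, -1.0]]
contact_force: [3.5, 30.3, 2.3]
grip_width: 0.002
grip_force: 15.5
```

{"fn": "step_arm", "kwargs": {"steps": [[[0.25,0,0],0],[[0.25,0,0],0],[[0.2,0,0],0],[[0,0,-0.6],0],[[0,0,-0.9],0]]}}

```text
time_s: 3.93
tcp_pos: [0.5426, -0.0185, 0.1194]
eef_rot: [[0.16, 0.987, -0.009], [0.987, -0.16, -0.002], [-0.003, -0.008, -1.0]]
contact_force: [0.2, -0.3, 0.2]
grip_width: 0.001
grip_force: 0.0
```

{"fn": "step_arm", "kwargs": {"steps": [[[0,0,-0.9],0],[[0,0,-0.7],0],[[0,0,0],0]], "grip": 1}}

```text
time_s: 4.18
tcp_pos: [0.549, -0.0192, 0.1917]
eef_rot: [[0.162, 0.987, 0.009], [0.987, -0.162, -0.0], [0.001, 0.009, -1.0]]
contact_force: [0.5, 0.5, 0.4]
grip_width: 0.423
grip_force: 0.0
```

```bash
python3 - <<'E'
from h import *
np.set_printoptions(precision=4,suppress=True)
s=readout.get_state();print(s["tcp_pos"],s["contact_force"])
L=[]
for n,b in [("scene",(300,215,60,50)),("side",(305,225,60,50)),("wrist",(270,210,110,110))]:
    K,E,im=snap(n,n+"2"); x,y,w,h=b
    L.append(cv2.resize(im[y:y+h,x:x+w,::-1],(266,266*h//w if n!="wrist" else 221),interpolation=2)[:221])
    print(n,[(np.round(r["box"]).astype(int).tolist(),round(r["p"],2)) for r in finder.recognise("pin_head",n)[:3]])
    for y in (.027,0.018,-.015,-.021,-.032): print(y,proj(K,E,np.array([0.5377,-.0707,.07])+y*np.array([.16,.987,0])))
cv2.imwrite("pics/d.png",np.hstack(L))
E
```

```text
[ 0.549  -0.0192  0.1917] [0.5495 0.5153 0.415 ]
scene [([326, 236, 26, 31], 0.67), ([308, 180, 176, 127], 0.33)]
0.027 [[335.4829 240.2089]]
0.018 [[337.4861 243.4861]]
-0.015 [[345.0725 255.8981]]
-0.021 [[346.4942 258.2241]]
-0.032 [[349.1359 262.546 ]]
side [([323, 241, 17, 24], 0.6), ([336, 175, 16, 44], 0.56)]
0.027 [[330.7258 242.7765]]
0.018 [[330.8809 245.212 ]]
-0.015 [[331.474  254.5242]]
-0.021 [[331.5861 256.285 ]]
-0.032 [[331.7953 259.5702]]
wrist [([305, 263, 37, 66], 0.86)]
0.027 [[323.175  265.7286]]
0.018 [[323.1631 275.7186]]
-0.015 [[323.1214 310.6461]]
-0.021 [[323.1142 316.7244]]
-0.032 [[323.1012 327.6622]]
```

View pics/d.png

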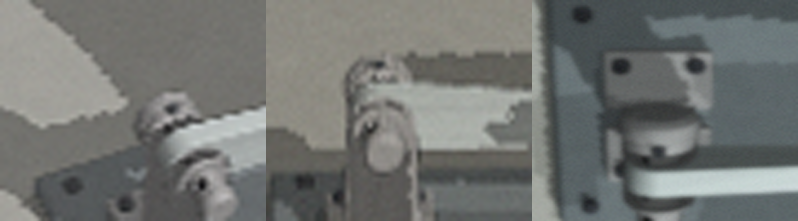

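The crops show the pin's end at about (349,261) in the scene view, as predicted for fully home. The dark hole mouth is at about (345.8,257) in scene and (329,253) in side, left of the axis, so it is turned towards −x. Next is the clip.

```bash
python3 - <<'E'
from h import *
np.set_printoptions(precision=4,suppress=True)
C={n:cal(n) for n in ["scene","side"]}
a=onz(*C["side"],(319,361.2),.05);b=onz(*C["side"],(371.2,339.8),.05);print(a,b,np.degrees(np.arctan2(*(b-a)[[1,0]])))
a=onz(*C["scene"],(399.4,382.7),.05);b=onz(*C["scene"],(426.7,343.7),.05);print(a,b,np.degrees(np.arctan2(*(b-a)[[1,0]])))
print(tri([(*C["scene"],(423.5,361.9)),(*C["side"],(346.9,341.3))]))
for nm,uv1,uv2 in [("scene hole",(345.8,256.8),0),("side hole",0,(329,253.2))]:
    for z in (.072,.075,.078):
        print(nm,z,onz(*C["scene"],uv1,z) if uv1 else onz(*C["side"],uv2,z))
E
```

```text
[ 0.4734 -0.321   0.05  ] [ 0.5497 -0.2919  0.05  ] 20.83544683434539
[ 0.4738 -0.3194  0.05  ] [ 0.5511 -0.2916  0.05  ] 19.82622266828744
(array([ 0.5102, -0.3228,  0.0788]), [array([-0.6,  0.8]), array([ 0.9, -0.7])])
scene hole 0.072 [ 0.5341 -0.0894  0.072 ]
scene hole 0.075 [ 0.5326 -0.0915  0.075 ]
scene hole 0.078 [ 0.531  -0.0936  0.078 ]
side hole 0.072 [ 0.5314 -0.0838  0.072 ]
side hole 0.075 [ 0.5304 -0.0891  0.075 ]
side hole 0.078 [ 0.5294 -0.0944  0.078 ]
```

```bash
cat >> h.py <<'E'
def plan(target,turn=0,n=5):
    "rows to world target with turn (tool-z degrees, + = clockwise from above) in n rows"
    s=readout.get_state(); p=np.array(s["tcp_pos"]); R=np.array(s["eef_rot"])
    y=np.arctan2(R[1,0],R[0,0]); d=(np.array(target)-p)/n; out=[]
    for i in range(n):   # tool x=(c,s), tool y=(s,-c), z down
        c,q=np.cos(y),np.sin(y); v=np.array([d[0]*c+d[1]*q,d[0]*q-d[1]*c,-d[2]])/.04
        out.append([np.round(v,2).tolist(),round(turn/5/n,2)]); y-=np.radians(turn/n)
    print("now",np.round(p,4),"yaw",round(float(np.degrees(np.arctan2(R[1,0],R[0,0]))),2))
    for i in range(0,n,5): print(out[i:i+5])
E
python3 - <<'E'
from h import *
plan([.510,-.323,.16],-119.8,24)
E
```

```text
now [ 0.5447 -0.0184  0.1844] yaw 80.77
[[[-0.32, 0.02, 0.03], -1.0], [[-0.32, -0.01, 0.03], -1.0], [[-0.32, -0.04, 0.03], -1.0], [[-0.31, -0.07, 0.03], -1.0], [[-0.31, -0.09, 0.03], -1.0]]
[[[-0.3, -0.12, 0.03], -1.0], [[-0.28, -0.15, 0.03], -1.0], [[-0.27, -0.17, 0.03], -1.0], [[-0.25, -0.19, 0.03], -1.0], [[-0.24, -0.21, 0.03], -1.0]]
[[[-0.22, -0.23, 0.03], -1.0], [[-0.2, -0.25, 0.03], -1.0], [[-0.17, -0.27, 0.03], -1.0], [[-0.15, -0.28, 0.03], -1.0], [[-0.12, -0.29, 0.03], -1.0]]
[[[-0.1, -0.3, 0.03], -1.0], [[-0.07, -0.31, 0.03], -1.0], [[-0.04, -0.32, 0.03], -1.0], [[-0.02, -0.32, 0.03], -1.0], [[0.01, -0.32, 0.03], -1.0]]
[[[0.04, -0.32, 0.03], -1.0], [[0.07, -0.31, 0.03], -1.0], [[0.09, -0.31, 0.03], -1.0], [[0.12, -0.3, 0.03], -1.0]]
```

{"fn": "step_arm", "kwargs": {"steps": [[[-0.32,0.02,0],-1],[[-0.32,-0.01,0],-1],[[-0.32,-0.04,0],-1],[[-0.31,-0.07,0],-1],[[-0.31,-0.09,0],-1]], "grip": 0}}

```text
time_s: 4.9
tcp_pos: [0.5382, -0.0824, 0.1847]
eef_rot: [[-0.276, 0.961, -0.003], [0.961, 0.276, 0.0], [0.001, -0.003, -1.0]]
contact_force: [0.5, -0.6, 0.2]
grip_width: 0.497
grip_force: 0.0
```

{"fn": "step_arm", "kwargs": {"steps": [[[-0.3,-0.12,0],-1],[[-0.28,-0.15,0],-1],[[-0.27,-0.17,0],-1],[[-0.25,-0.19,0],-1],[[-0.24,-0.21,0],-1]]}}

```text
time_s: 5.32
tcp_pos: [0.5311, -0.1457, 0.1846]
eef_rot: [[-0.657, 0.754, -0.003], [0.754, 0.657, 0.0], [0.002, -0.002, -1.0]]
contact_force: [0.2, 0.4, 0.4]
grip_width: 0.498
grip_force: 0.0
```

{"fn": "step_arm", "kwargs": {"steps": [[[-0.22,-0.23,0],-1],[[-0.2,-0.25,0],-1],[[-0.17,-0.27,0],-1],[[-0.15,-0.28,0],-1],[[-0.12,-0.29,0],-1]]}}

```text
time_s: 5.73
tcp_pos: [0.5244, -0.2089, 0.1846]
eef_rot: [[-0.914, 0.406, -0.003], [0.406, 0.914, 0.001], [0.003, -0.0, -1.0]]
contact_force: [-0.4, 0.6, 1.0]
grip_width: 0.5
grip_force: 0.0
```

{"fn": "step_arm", "kwargs": {"steps": [[[-0.1,-0.3,0],-1],[[-0.07,-0.31,0],-1],[[-0.04,-0.32,0],-1],[[-0.02,-0.32,0],-1],[[0,-0.32,0],-1]]}}

```text
time_s: 6.15
tcp_pos: [0.5179, -0.2723, 0.1845]
eef_rot: [[-1.0, -0.018, -0.003], [-0.018, 1.0, 0.001], [0.003, 0.001, -1.0]]
contact_force: [-0.4, 0.7, 0.3]
grip_width: 0.504
grip_force: 0.0
```

{"fn": "step_arm", "kwargs": {"steps": [[[0.04,-0.32,0],-1],[[0.07,-0.31,0],-1],[[0.09,-0.31,0],-1],[[0.12,-0.3,0],-0.9],[[0,0,0],0]]}}

```text
time_s: 6.57
tcp_pos: [0.5115, -0.326, 0.1844]
eef_rot: [[-0.938, -0.346, -0.003], [-0.346, 0.938, -0.0], [0.003, 0.001, -1.0]]
contact_force: [0.2, -0.6, -0.3]
grip_width: 0.496
grip_force: 0.0
```

```bash
python3 - <<'E'
from h import *
s=readout.get_state();print(s["time_s"],s["contact_force"],s["joint_pos"])
plan([.510,-.323,.12],0,3)
K,E,im=snap("wrist","w3")
for q in ["clip_coil","small_clip_coil"]: print(q,[(np.round(r["box"]).astype(int).tolist(),round(r["p"],2)) for r in finder.recognise(q,"wrist")[:3]])
u=proj(K,E,[.5102,-.3228,.0788])[0];print(u, onz(K,E,u,.0788)); 
x,y=int(u[0])-80,int(u[1])-60; x=min(max(x,0),480);y=min(max(y,0),360); print(x,y)
cv2.imwrite("pics/e.png",cv2.resize(im[y:y+120,x:x+160,::-1],None,fx=4,fy=4,interpolation=2))
E
```

```text
6.5667 [ 0.16611988 -0.60138738 -0.27061758] [ 0.64890302  0.4260102  -0.2418808   1.75684988  0.1212437   0.97559871
  2.28310959]
now [ 0.5115 -0.326   0.1844] yaw -159.78
[[[0.0, 0.03, 0.54], 0.0], [[0.0, 0.03, 0.54], 0.0], [[0.0, 0.03, 0.54], 0.0]]
clip_coil [([322, 205, 11, 47], 0.82)]
small_clip_coil []
[323.44351916 239.80413983] [ 0.5102 -0.3228  0.0788]
243 179
```

View pics/e.png

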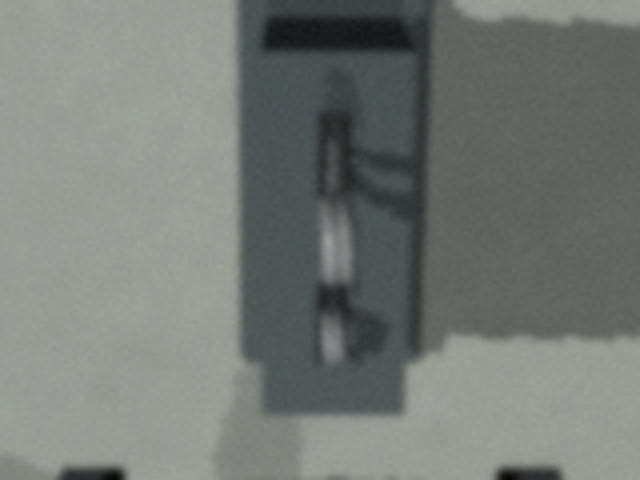

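The wrist crop shows the block square in the picture. The larger coil is at about (327,240) full-frame, with the smaller clip lower down at about (325,264).

```bash
python3 - <<'E'
from h import *
K,E=cal("wrist")
p=onz(K,E,(327.3,240.3),.0788); print(p, onz(K,E,(326.5,262),.06), onz(K,E,(326.5,218),.05))
C=cal("side");print(proj(*C,p))
plan([p[0],p[1],.063],0,5)
E
```

```text
[ 0.51142455 -0.31556526  0.0788    ] [ 0.53568753 -0.30677893  0.06      ] [ 0.50187629 -0.31918581  0.05      ]
[[347.53127071 336.90178896]]
now [ 0.513  -0.322   0.1851] yaw -159.82
[[[-0.0, 0.03, 0.61], 0.0], [[-0.0, 0.03, 0.61], 0.0], [[-0.0, 0.03, 0.61], 0.0], [[-0.0, 0.03, 0.61], 0.0], [[-0.0, 0.03, 0.61], 0.0]]
```

{"fn": "step_arm", "kwargs": {"steps": [[[0.05,0.07,0.6],0],[[0,0,0.7],0],[[0,0,0.7],0],[[0,0,0.5],0],[[0,0,0],0]]}}

```text
time_s: 7.13
tcp_pos: [0.5079, -0.3179, 0.0817]
eef_rot: [[-0.938, -0.347, -0.007], [-0.347, 0.938, 0.004], [0.005, 0.007, -1.0]]
contact_force: [-0.9, 0.3, 0.2]
grip_width: 0.497
grip_force: 0.0
```

```bash
python3 - <<'E'
from h import *
s=readout.get_state();print(s["contact_force"])
plan([.5105,-.320,.063],0,2)
K,E,im=snap("wrist","w4");S=snap("side","s4")[2]
a=cv2.resize(im[200:360,230:410,::-1],(500,444),interpolation=2); b=cv2.resize(S[290:390,300:368,::-1],(300,444),interpolation=2)
cv2.imwrite("pics/f.png",np.hstack([a,b]))
E
```

```text
[-0.93358551  0.31250024  0.23637746]
now [ 0.5079 -0.3179  0.0817] yaw -159.68
[[[-0.02, -0.04, 0.23], 0.0], [[-0.02, -0.04, 0.23], 0.0]]
```

View pics/f.png

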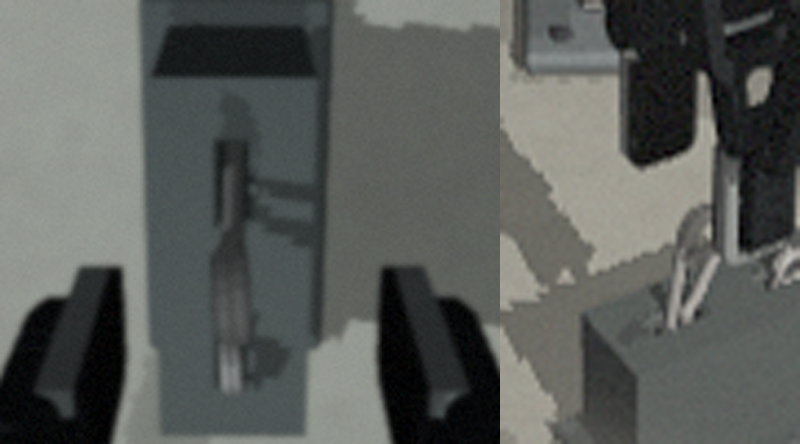

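The wrist crop shows the coil about 3 mm left of the middle between the fingers, which matches the plan. In the side crop the coil sits between the fingers. I'll go down and grip.

{"fn": "step_arm", "kwargs": {"steps": [[[0,-0.05,0.2],0],[[0,-0.03,0.2],0],[[0,0,0.05],0],[[0,0,0],0]]}}

```text
time_s: 7.57
tcp_pos: [0.5114, -0.3241, 0.0678]
eef_rot: [[-0.938, -0.347, -0.0], [-0.347, 0.938, 0.0], [0.0, 0.0, -1.0]]
contact_force: [0.4, -0.4, 0.6]
grip_width: 0.496
grip_force: 0.0
```

{"fn": "step_arm", "kwargs": {"steps": [[[0,0,0],0],[[0,0,0],0],[[0,0,0],0],[[0,0,0],0],[[0,0,0],0]], "grip": -1}}

```text
time_s: 7.98
tcp_pos: [0.5115, -0.3227, 0.0683]
eef_rot: [[-0.938, -0.348, -0.001], [-0.348, 0.938, 0.002], [0.0, 0.002, -1.0]]
contact_force: [-2.4, 5.2, 4.2]
grip_width: 0.08
grip_force: 58.7
```

{"fn": "step_arm", "kwargs": {"steps": [[[0,0,-0.2],0],[[0,0,-0.4],0],[[0,0,-0.5],0],[[0,0,-0.6],0],[[0,0,-0.7],0]]}}

```text
time_s: 8.4
tcp_pos: [0.511, -0.3246, 0.1648]
eef_rot: [[-0.938, -0.347, -0.001], [-0.347, 0.938, -0.0], [0.001, 0.0, -1.0]]
contact_force: [0.1, 0.1, -0.8]
grip_width: 0.073
grip_force: 58.4
```

{"fn": "step_arm", "kwargs": {"steps": [[[0,0,-0.7],0],[[0,0,-0.5],0],[[0,0,0],0],[[0,0,0],0]]}}

```text
time_s: 8.73
tcp_pos: [0.5123, -0.3253, 0.214]
eef_rot: [[-0.938, -0.346, 0.003], [-0.346, 0.938, -0.003], [-0.002, -0.004, -1.0]]
contact_force: [-0.7, -0.6, -0.5]
grip_width: 0.076
grip_force: 58.4
```

```bash
python3 - <<'E'
from h import *
s=readout.get_state();print(s["contact_force"],s["grip_width"])
K,E=cal("side");t=s["tcp_pos"]
L=[]
for n in ("side","scene"):
    K,E,im=snap(n,n+"5"); u=proj(K,E,np.array(t)-[0,0,.03])[0]; x,y=(u-[30,34]).astype(int); print(n,x,y,u)
    L.append(cv2.resize(im[y:y+80,x:x+65,::-1],(390,480),interpolation=2))
    print([(np.round(r["box"]).astype(int).tolist(),round(r["p"],2)) for r in finder.recognise("clip",n)[:3]])
cv2.imwrite("pics/g.png",np.hstack(L))
# block-top goal: above hole with tool y along rest y
o=np.array([.5343,-.0914]); plan([o[0]-.0,o[1]-.0,.19],29.2,8)
E
```

```text
[-0.67560334 -0.58811411 -0.48950672] 0.07592903397631415
side 321 235 [351.28201886 269.4013032 ]
[([337, 251, 13, 46], 0.87), ([362, 349, 8, 4], 0.45)]
scene 408 288 [438.40307633 322.87747307]
[([424, 304, 22, 41], 0.61)]
now [ 0.5107 -0.3239  0.2107] yaw -159.71
[[[-0.32, 0.66, 0.06], 0.73], [[-0.28, 0.68, 0.06], 0.73], [[-0.24, 0.69, 0.06], 0.73], [[-0.19, 0.71, 0.06], 0.73], [[-0.15, 0.72, 0.06], 0.73]]
[[[-0.1, 0.72, 0.06], 0.73], [[-0.05, 0.73, 0.06], 0.73], [[-0.01, 0.73, 0.06], 0.73]]
```

View pics/g.png

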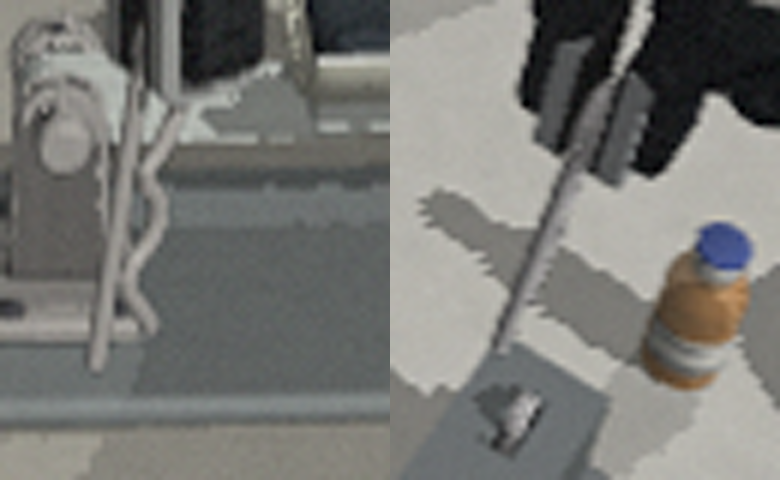

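Held: the straight leg is on the left (tool +x side), with its tip at about (337,297) in side and (426,346) in scene. It leans a little, so I'll measure that.

```bash
python3 - <<'E'
from h import *
np.set_printoptions(precision=4,suppress=True)
C={n:cal(n) for n in ["scene","side"]}
t=np.array(readout.get_state()["tcp_pos"]);R=np.array(readout.get_state()["eef_rot"])
tip,r=tri([(*C["scene"],(426.3,346.1)),(*C["side"],(337.2,296.8))]);print(tip,r)
for T in (t,np.array([.5123,-.3253,.214])): print("tip in tool mm",(tip-T)@R*1000)
# leg direction from side picture + scene line
from scipy.optimize import least_squares
obs=[("side",(97,371)),("side",(118,200)),("side",(135,50)),("scene",(112,345)),("scene",(170,200)),("scene",(200,110))]
def pt(n,c): o={"side":(321,235),"scene":(408,288)}[n]; return np.array(o)+np.array(c)/6
def f(v):
    P=tip+0; out=[]
    A=np.r_[v[0:2],.155+0]; 
    d=np.array([v[2],v[3],1.])
    for n,c in obs:
        q=proj(*C[n],A)[0];q2=proj(*C[n],A+d*.05)[0];e=(q2-q)/np.linalg.norm(q2-q);w=pt(n,c)-q;out.append(e[0]*w[1]-e[1]*w[0])
    return out
s=least_squares(f,[tip[0],tip[1],0,0]);print(s.x,np.array(s.fun),"tilt in tool axes",R.T@np.r_[s.x[2:],1.])
A=np.r_[s.x[:2],.155]; 
for z in (.155,.205,.225): print(z,((A+(z-.155)*np.r_[s.x[2:],1])-t)@R*1000)
E
```

```text
[ 0.4943 -0.3308  0.1516] [array([ 0.2, -0.2]), array([-0.3,  0.2])]
tip in tool mm [17.6494 -0.8212 59.1798]
tip in tool mm [18.6473  0.998  62.4401]
[ 0.495  -0.3308  0.107   0.0314] [-0.039   0.0834 -0.0445 -0.1427  0.3777 -0.235 ] tilt in tool axes [-0.1096 -0.0061 -1.0002]
0.155 [17.0796 -1.0496 55.7708]
0.205 [11.5976 -1.3549  5.7612]
0.225 [  9.4049  -1.477  -14.2426]
```

```bash
python3 - <<'E'
from h import *
for n,(x,y) in dict(scene=(338,249),side=(322,246)).items():
    g=cv2.imread(f"pics/{n}2.png",0)[y:y+20,x:x+20]; print(n,x,y); print(g)
E
```

```text
scene 338 249
[[125 139 159 168 148 120  82  79  80  84  82 113 160 169 167 167 168 168
  172 172]
 [109 138 162 127  86  83  82  76  72  74 102 137 136 137 171 171 173 169
  170 170]
 [129 140  83  59  39  61  92 135 168 160 155 147 119 118 173 171 168 166
  167 168]
 [101  88  82  75  72 126 163 162 139 137 133 135 120 111 149 168 167 171
  166 138]
 [ 89  82  79  84 121 147 137 137 150 155 148 141 145 150 159 165 139 123
  125 123]
 [ 93  81  76 105 133 125 125 146 159 170 161 149 133 112 112 125 123 118
  105 105]
 [ 83  78  93 132 123 106 118  73 113 170 160 154 132 101 113 118 105 103
  107 106]
 [ 84  80 107 122  79  91  82  23  78 140 161 160 139  94  94 105 106 107
  107 106]
 [ 84  89 120 118  70 102 100  24  91 142 147 158 161 145 117 104 107 106
  106 104]
 [ 83  93  98  86  79  79  76  98 118 117 151 166 168 164 137 101 104 105
  107 106]
 [ 85  85  85  87  84  73  80  91 113 134 157 175 186 177 153 115 104 105
  104 104]
 [ 83  84  85  81  83  81  72  85 115 141 156 166 160 141 142 125 100 104
  103 104]
 [ 82  89  83  85  82  81  75  84 113 135 143 133 136 137 133 120 
[... 1628 characters left out ...]
 136 139
  179 172]
 [128  90  84  89  77  85 128 141 137 135 138 140 144 139 114 129 132 118
  157 158]
 [ 94  92  84  86  83  90 139 139 138 135 139 138 139 134 100  94 132  66
   95  92]
 [ 99  91  87  89  91  82 142 140 142 141 136 140 140 128  77  95 138  68
   97  96]
 [ 96  93  85  91  90  80 135 141 139 139 137 139 141 111  78  96 139  79
  100 101]
 [ 89  84  87  88  90  77 102 131 141 141 140 128 123  90  87 117 139  94
   91  90]
 [ 71  90  85  91  91  93  82 103 119 124 122 107  87  87  96 145 136  88
   84  77]
 [ 60  90  87  85  93  93  87  81  76  74  78  88  89  87  91 128 137  76
   74  74]
 [ 64  88  84  91  89  90  87  93  90  89  91  87  89  88  86  93 136  81
   73  74]]
```

{"fn": "step_arm", "kwargs": {"steps": [[[-0.32,0.66,0],0.73],[[-0.28,0.68,0],0.73],[[-0.24,0.69,0],0.73],[[-0.2,0.7,0],0.73],[[-0.15,0.7,0],0.73]]}}

```text
time_s: 9.35
tcp_pos: [0.5265, -0.1777, 0.211]
eef_rot: [[-0.999, -0.033, -0.002], [-0.033, 0.999, 0.001], [0.002, 0.001, -1.0]]
contact_force: [0.4, -0.5, -0.6]
grip_width: 0.073
grip_force: 58.5
```

{"fn": "step_arm", "kwargs": {"steps": [[[-0.1,0.7,0],0.73],[[-0.05,0.7,0],0.73],[[0,0.5,0],0.73],[[0,0,0],0],[[0,0,0],0]]}}

```text
time_s: 9.77
tcp_pos: [0.5344, -0.1018, 0.2112]
eef_rot: [[-0.989, 0.151, -0.001], [0.151, 0.989, 0.0], [0.002, 0.0, -1.0]]
contact_force: [-0.1, -0.9, 0.2]
grip_width: 0.073
grip_force: 58.5
```

```bash
python3 - <<'E'
from h import *
np.set_printoptions(precision=4,suppress=True)
s=readout.get_state(); print(s["time_s"],s["tcp_pos"],np.abs(s["joint_velocities"]).max())
for P in ([.5299,-.0907,.0766],[.5388,-.0921,.0766]):
    print([proj(*cal(n),P)[0] for n in ("scene","side")])
for n in ("side","scene"):
    K,E,im=snap(n,n+"6"); t=np.array(readout.get_state()["tcp_pos"])
    print(n,t,"pred tip",proj(K,E,t+np.array(readout.get_state()["eef_rot"])@[.0178,-.0005,.060])[0])
    r=finder.regions_of("clip",n)[:2]
    for q in r:
        ys,xs=np.where(q["region"]); print(q["box"],round(q["p"],2)); 
        for y in range(ys.max()-6,ys.max()+1): print(y,xs[ys==y].min(),xs[ys==y].max()) if (ys==y).any() else 0
E
```

```text
9.7667 [ 0.5344 -0.1018  0.2112] 0.0347535761627178
[array([344.3342, 256.5143]), array([328.8639, 252.8476])]
[array([348.9266, 255.0089]), array([334.305 , 252.7486])]
side [ 0.5343 -0.1034  0.2113] pred tip [321.5498 215.0734]
[322.4, 181.8, 8.7, 33.3] 0.59
208 321 327
209 321 327
210 320 328
211 320 328
212 320 322
213 320 321
214 320 321
[304.4, 208.5, 191.5, 96.5] 0.53
300 305 487
301 305 487
302 305 486
303 305 481
304 305 479
305 306 415
306 307 384
scene [ 0.5342 -0.1046  0.2115] pred tip [343.1696 233.9276]
```

The −x turn is confirmed: predicted scene (344.3,256.5) and side (328.9,252.8) against the seen (345,256.5) and (328.6,253.9). I'll hover the tip 15 mm above the mouth.

{"fn": "step_arm", "kwargs": {"steps": [[[-0.31,0.31,0],0],[[0,0,0.5],0],[[0,0,0.6],0],[[0,0,0.37],0],[[0,0,0],0]]}}

```text
time_s: 10.38
tcp_pos: [0.5463, -0.094, 0.15]
eef_rot: [[-0.988, 0.156, -0.006], [0.156, 0.988, 0.0], [0.006, -0.001, -1.0]]
contact_force: [-0.3, 0.3, -1.6]
grip_width: 0.07
grip_force: 58.5
```

{"fn": "step_arm", "kwargs": {"steps": [[[0,0,0],0],[[0,0,0],0],[[0,0,0],0]]}}

```text
time_s: 10.63
tcp_pos: [0.5497, -0.0933, 0.1546]
eef_rot: [[-0.988, 0.155, 0.002], [0.155, 0.988, -0.0], [-0.002, 0.0, -1.0]]
contact_force: [0.2, -0.6, -0.7]
grip_width: 0.073
grip_force: 58.5
```

```bash
cat > tip.py <<'E'
from h import *
np.set_printoptions(precision=4,suppress=True)
import sys
L=[]
for n in ("side","scene"):
    s=readout.get_state();K,E,im=snap(n,n+sys.argv[1]); t=np.array(s["tcp_pos"]);R=np.array(s["eef_rot"])
    print(n,t,"pred tip",proj(K,E,t+R@[.0185,.0005,.061])[0],"pred hi",proj(K,E,t+R@[.0130,.0005,.011])[0])
    for q in finder.regions_of("clip",n)[:2]:
        ys,xs=np.where(q["region"]); print(q["box"],round(q["p"],2)) 
        if q["box"][2]<40: print([(int(y),int(xs[ys==y].min()),int(xs[ys==y].max())) for y in range(ys.max()-7,ys.max()+1) if (ys==y).any()])
    L.append(cv2.resize(im[200:275,300:362,::-1],(397,480),interpolation=2))
cv2.imwrite(f"pics/tip{sys.argv[1]}.png",np.hstack(L))
E
python3 tip.py 7; python3 - <<'E'
import cv2
for n,(x,y) in dict(side=(316,230),scene=(332,230)).items():
    print(n,x,y);print(cv2.imread(f"pics/{n}7.png",0)[y:y+26,x:x+20])
E
```

```text
side [ 0.5497 -0.0933  0.1546] pred tip [329.813  243.4846] pred hi [333.1008 215.7753]
[330.0, 214.2, 12.2, 28.3] 0.64
[(234, 330, 335), (235, 330, 335), (236, 330, 335), (237, 329, 336), (238, 329, 336), (239, 329, 336), (240, 329, 336), (241, 329, 330)]
scene [ 0.5496 -0.0931  0.1545] pred tip [345.1357 249.4137] pred hi [349.1468 228.351 ]
[328.1, 238.3, 26.4, 28.4] 0.59
[(257, 343, 352), (258, 343, 353), (259, 343, 353), (260, 344, 353), (261, 344, 353), (262, 345, 353), (263, 346, 352), (264, 346, 350)]
[344.0, 220.9, 12.4, 29.0] 0.52
[(241, 347, 351), (242, 346, 351), (243, 346, 352), (244, 346, 352), (245, 346, 347), (246, 345, 347), (247, 345, 347), (248, 345, 346)]
side 316 230
[[137 137 138 142 137 141 139 140 141 139 138 136 139 140 110 130 135 112
  140 129]
 [136 136 137 141 136 138 139 138 135 139 139 139 137 136  98 135 132 111
  141 138]
 [137 138 138 135 137 140 137 137 137 138 135 134 138 131  98 137 120 112
  138 128]
 [139 135 137 138 136 139 137 133 139 141 136 135 136 133 103 136  87 130
  139 114]
 [134 137 138 140 137 138 136 134 136 136 138 136 139 128 112 1
[... 3332 characters left out ...]
 173 168
  162 164]
 [ 87  85  80  85 104 113 132 148 158 170 174 166 136 110 129 135 154 162
  163 167]
 [ 91  87  82  87  97 110 125 142 159 169 150 118  79  83  96  81  83 115
  160 169]
 [ 88  84  80  84  93 102 112 141 167 127  86  84  83  75  68  74 105 134
  137 134]
 [ 88  82  80  80  86  96 130 140  83  58  38  61  90 136 168 161 154 150
  117 115]
 [ 91  91  83  78  82  95 100  87  80  70  74 126 163 162 137 136 135 136
  118 107]
 [114  92  83  82  82  87  87  82  83  86 122 146 140 135 153 155 146 140
  143 150]
 [113  79  82  83  82  84  92  78  76 106 133 124 124 148 160 169 162 149
  133 114]
 [ 93  83  82  83  83  80  83  77  96 133 123 107 118  71 113 169 161 152
  132 102]]
```

The measured tip matches the prediction to within half a pixel in both views. I'll shift it over the mouth and come down gently.

{"fn": "step_arm", "kwargs": {"steps": [[[0.03,-0.03,0.1],0],[[0,0,0.1],0],[[0,0,0.08],0],[[0,0,0],0],[[0,0,0],0]]}}

```text
time_s: 11.25
tcp_pos: [0.5472, -0.0938, 0.1417]
eef_rot: [[-0.988, 0.155, -0.001], [0.155, 0.988, 0.0], [0.001, 0.0, -1.0]]
contact_force: [-0.4, -0.6, -0.7]
grip_width: 0.072
grip_force: 58.5
```

{"fn": "step_arm", "kwargs": {"steps": [[[0,0,0],0],[[0,0,0],0]]}}

```text
time_s: 11.42
tcp_pos: [0.5476, -0.0938, 0.1422]
eef_rot: [[-0.988, 0.155, 0.0], [0.155, 0.988, 0.0], [-0.0, 0.0, -1.0]]
contact_force: [-0.2, -0.0, -0.6]
grip_width: 0.074
grip_force: 58.5
```

{"fn": "step_arm", "kwargs": {"steps": [[[-0.015,-0.015,0.05],0],[[0,0,0.05],0],[[0,0,0.05],0],[[0,0,0],0],[[0,0,0],0]]}}

```text
time_s: 11.83
tcp_pos: [0.5478, -0.0945, 0.1359]
eef_rot: [[-0.988, 0.155, -0.0], [0.155, 0.988, 0.0], [0.0, 0.0, -1.0]]
contact_force: [0.0, 0.2, -0.9]
grip_width: 0.07
grip_force: 58.5
```

{"fn": "step_arm", "kwargs": {"steps": [[[0,0,0.04],0],[[0,0,0.04],0],[[0,0,0],0],[[0,0,0],0]]}}

```text
time_s: 12.17
tcp_pos: [0.5482, -0.0945, 0.1329]
eef_rot: [[-0.988, 0.155, 0.0], [0.155, 0.988, 0.0], [-0.0, 0.0, -1.0]]
contact_force: [1.0, -0.3, -0.7]
grip_width: 0.07
grip_force: 58.6
```

The x force suggests the tip is caught and riding the hole's wall. I'll ease it sideways to turn the pin upright.

{"fn": "step_arm", "kwargs": {"steps": [[[-0.03,0,0.02],0],[[-0.03,0,0.01],0],[[0,0,0],0],[[0,0,0],0]]}}

```text
time_s: 12.5
tcp_pos: [0.5499, -0.0949, 0.1315]
eef_rot: [[-0.988, 0.155, -0.001], [0.155, 0.988, 0.0], [0.001, -0.0, -1.0]]
contact_force: [-0.9, 0.2, 0.5]
grip_width: 0.077
grip_force: 58.7
```

{"fn": "step_arm", "kwargs": {"steps": [[[-0.03,0,0.02],0],[[-0.03,0,0.02],0],[[0,0,0.03],0],[[0,0,0],0],[[0,0,0],0]]}}

```text
time_s: 12.92
tcp_pos: [0.5524, -0.0952, 0.1285]
eef_rot: [[-0.988, 0.155, -0.001], [0.155, 0.988, 0.0], [0.001, 0.0, -1.0]]
contact_force: [-2.1, 0.2, -1.3]
grip_width: 0.076
grip_force: 58.5
```

{"fn": "step_arm", "kwargs": {"steps": [[[0.005,0,0.05],0],[[0.005,0,0.05],0],[[0,0,0],0],[[0,0,0],0]]}}

```text
time_s: 13.25
tcp_pos: [0.5523, -0.0952, 0.1247]
eef_rot: [[-0.988, 0.155, -0.0], [0.155, 0.988, 0.0], [0.0, 0.0, -1.0]]
contact_force: [-1.6, 0.3, -1.4]
grip_width: 0.075
grip_force: 58.5
```

{"fn": "step_arm", "kwargs": {"steps": [[[0.005,0,0.05],0],[[0.005,0,0.05],0],[[0,0,0],0],[[0,0,0],0]]}}

```text
time_s: 13.58
tcp_pos: [0.5524, -0.0952, 0.1211]
eef_rot: [[-0.988, 0.155, 0.001], [0.155, 0.988, -0.0], [-0.001, 0.0, -1.0]]
contact_force: [-0.0, 0.9, 1.5]
grip_width: 0.073
grip_force: 58.7
```

{"fn": "step_arm", "kwargs": {"steps": [[[0.005,0,0.05],0],[[0.005,0,0.05],0],[[0,0,0],0],[[0,0,0],0]]}}

```text
time_s: 13.92
tcp_pos: [0.5521, -0.0951, 0.1173]
eef_rot: [[-0.988, 0.155, 0.001], [0.155, 0.988, -0.0], [-0.001, 0.0, -1.0]]
contact_force: [0.4, -0.6, 3.4]
grip_width: 0.075
grip_force: 59.2
```

{"fn": "step_arm", "kwargs": {"steps": [[[0.005,0,0.05],0],[[0.005,0,0.05],0],[[0,0,0],0],[[0,0,0],0]]}}

```text
time_s: 14.25
tcp_pos: [0.5517, -0.095, 0.1134]
eef_rot: [[-0.988, 0.155, 0.001], [0.155, 0.988, -0.0], [-0.001, 0.0, -1.0]]
contact_force: [-0.1, -1.3, 5.9]
grip_width: 0.072
grip_force: 59.4
```

{"fn": "step_arm", "kwargs": {"steps": [[[0.005,0,0.05],0],[[0.005,0,0.05],0],[[0,0,0],0],[[0,0,0],0]]}}

```text
time_s: 14.58
tcp_pos: [0.551, -0.0949, 0.1092]
eef_rot: [[-0.988, 0.155, 0.001], [0.155, 0.988, -0.0], [-0.001, 0.0, -1.0]]
contact_force: [-0.9, -0.8, 3.9]
grip_width: 0.072
grip_force: 59.1
```

{"fn": "step_arm", "kwargs": {"steps": [[[0.005,0,0.05],0],[[0.005,0,0.05],0],[[0,0,0],0],[[0,0,0],0]]}}

```text
time_s: 14.92
tcp_pos: [0.5501, -0.0948, 0.1045]
eef_rot: [[-0.988, 0.155, -0.0], [0.155, 0.988, 0.0], [0.0, 0.0, -1.0]]
contact_force: [0.5, -0.2, -0.2]
grip_width: 0.074
grip_force: 58.6
```

{"fn": "step_arm", "kwargs": {"steps": [[[0.005,0,0.05],0],[[0.005,0,0.05],0],[[0,0,0],0],[[0,0,0],0]]}}

```text
time_s: 15.25
tcp_pos: [0.5493, -0.0948, 0.1002]
eef_rot: [[-0.988, 0.155, -0.001], [0.155, 0.988, 0.0], [0.001, -0.0, -1.0]]
contact_force: [-1.5, -0.2, -2.7]
grip_width: 0.074
grip_force: 58.4
```

{"fn": "step_arm", "kwargs": {"steps": [[[0,0,0.025],0],[[0,0,0],0],[[0,0,0],0]]}}

```text
time_s: 15.5
tcp_pos: [0.5494, -0.0948, 0.0996]
eef_rot: [[-0.988, 0.155, -0.001], [0.155, 0.988, 0.0], [0.001, -0.0, -1.0]]
contact_force: [-1.9, 0.4, -1.2]
grip_width: 0.071
grip_force: 58.6
```

```bash
python3 tip.py 8 | grep -v '^\['
```

```text
side [ 0.5494 -0.0948  0.0996] pred tip [329.7362 272.7094] pred hi [333.0354 246.5497]
scene [ 0.5494 -0.0948  0.0996] pred tip [344.3863 270.2176] pred hi [348.255  251.0208]
```

View pics/tip8.png

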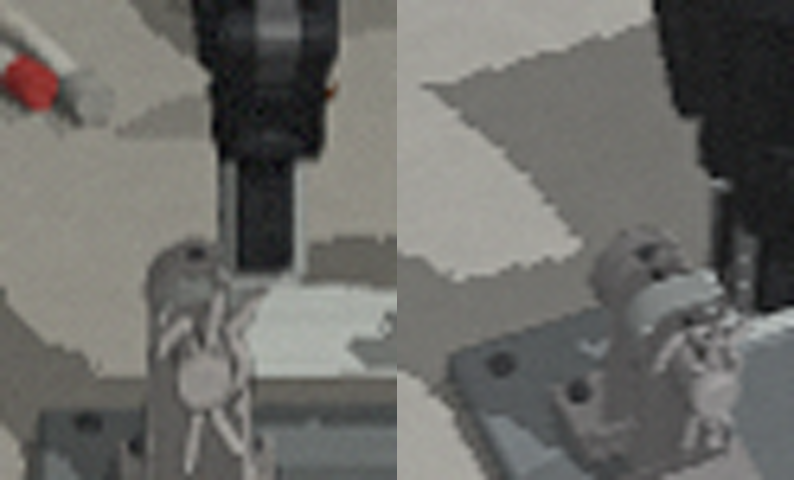

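The last view shows the straight leg coming out below the pin at about (190,470) in the side crop, with the sprung leg curled round the shank's right side. It is seated, so I'll let go.

{"fn": "step_arm", "kwargs": {"steps": [[[0,0,0],0],[[0,0,0],0],[[0,0,0],0],[[0,0,0],0],[[0,0,0],0]], "grip": 0}}

```text
time_s: 16.12
tcp_pos: [0.5504, -0.0949, 0.1002]
eef_rot: [[-0.988, 0.155, 0.001], [0.155, 0.988, -0.0], [-0.001, 0.0, -1.0]]
contact_force: [0.3, 0.1, -0.9]
grip_width: 0.5
grip_force: 0.0
```

{"fn": "step_arm", "kwargs": {"steps": [[[0,0,-0.2],0],[[0,0,-0.5],0],[[0,0,-0.8],0],[[0,0,-0.8],0],[[0,0,-0.5],0]]}}

```text
time_s: 16.53
tcp_pos: [0.5512, -0.0948, 0.2157]
eef_rot: [[-0.988, 0.155, 0.004], [0.155, 0.988, -0.0], [-0.004, 0.0, -1.0]]
contact_force: [-0.4, -0.7, 0.8]
grip_width: 0.503
grip_force: 0.0
```

{"fn": "step_arm", "kwargs": {"steps": [[[0,0,0],0],[[0,0,0],0],[[0,0,0],0]]}}

```text
time_s: 16.78
tcp_pos: [0.5495, -0.0949, 0.2117]
eef_rot: [[-0.988, 0.155, -0.0], [0.155, 0.988, -0.0], [0.0, -0.0, -1.0]]
contact_force: [0.1, -0.0, 0.6]
grip_width: 0.501
grip_force: 0.0
```

```bash
python3 - <<'E'
from h import *
s=readout.get_state();print(s["time_s"],s["tcp_pos"],s["contact_force"])
for n in ("side","scene"):
    K,E,im=snap(n,n+"9"); a=cv2.imread(f"pics/{n}8.png",0).astype(int); b=cv2.imread(f"pics/{n}9.png",0).astype(int)
    d=np.abs(a-b)>35; x0,y0=(320,246) if n=="side" else (338,244)
    print(n,[(np.round(r["box"]).tolist(),round(r["p"],2)) for r in finder.recognise("clip",n)[:2]])
    print("changed below coil:",d[252:280,320:360].sum(),"tip rows",b[266:278,324:338].tolist() if n=="side" else "")
    if n=="side": print(a[266:278,324:338].tolist())
E
```

```text
16.7833 [ 0.54949374 -0.09486969  0.2116928 ] [ 0.13375552 -0.028125    0.55959904]
side [([328.0, 236.0, 19.0, 34.0], 0.53)]
changed below coil: 54 tip rows [[82, 88, 88, 109, 140, 92, 72, 115, 142, 120, 83, 89, 85, 91], [86, 85, 82, 129, 128, 76, 83, 87, 145, 162, 78, 85, 84, 95], [87, 86, 95, 133, 105, 86, 82, 82, 125, 150, 84, 85, 89, 111], [85, 87, 121, 136, 75, 80, 87, 84, 94, 144, 130, 86, 86, 126], [84, 89, 130, 128, 75, 86, 86, 82, 84, 132, 155, 82, 85, 91], [87, 112, 138, 99, 87, 83, 82, 89, 86, 108, 133, 78, 89, 93], [86, 112, 127, 85, 86, 81, 85, 83, 87, 74, 78, 85, 84, 93], [84, 86, 97, 90, 90, 85, 88, 86, 88, 89, 91, 83, 90, 93], [88, 86, 88, 88, 86, 87, 84, 87, 88, 88, 89, 85, 89, 91], [89, 90, 90, 89, 84, 84, 87, 88, 90, 88, 91, 88, 84, 92], [86, 89, 84, 90, 89, 84, 88, 83, 87, 87, 86, 85, 85, 89], [83, 87, 87, 89, 85, 86, 87, 87, 89, 89, 84, 85, 84, 88]]
[[89, 91, 90, 89, 91, 86, 139, 110, 85, 103, 150, 152, 94, 92], [85, 86, 90, 92, 86, 100, 142, 100, 88, 78, 123, 156, 129, 91], [89, 85, 90, 89, 88, 113, 139, 90, 88, 90, 86, 140, 160, 115], [87, 91, 91, 88, 83, 126, 141, 85, 87, 95, 82, 107, 154, 159], [89, 89, 92, 85, 85, 133, 131, 84, 89, 92, 87, 82, 125, 152], [83, 87, 90, 87, 89, 135, 118, 87, 87, 87, 89, 87, 81, 90], [89, 89, 92, 90, 90, 151, 100, 86, 91, 88, 89, 85, 85, 93], [86, 88, 91, 84, 85, 139, 83, 82, 91, 87, 90, 86, 89, 92], [84, 88, 90, 89, 87, 83, 88, 86, 90, 89, 84, 90, 87, 89], [86, 88, 93, 85, 87, 89, 87, 87, 91, 91, 88, 84, 89, 97], [92, 91, 84, 92, 87, 84, 84, 85, 89, 89, 90, 86, 85, 93], [89, 90, 88, 90, 89, 89, 83, 92, 91, 90, 87, 89, 89, 96]]
scene []
changed below coil: 18 tip rows
```

The clip tipped slightly with the pin when released (tip moved 3 px, rotating about the pin). I'll check it is still, then hand in.

{"fn": "step_arm", "kwargs": {"steps": [[[0,0,0],0],[[0,0,0],0],[[0,0,0],0],[[0,0,0],0],[[0,0,0],0]]}}

```text
time_s: 17.4
tcp_pos: [0.5499, -0.0949, 0.2118]
eef_rot: [[-0.988, 0.155, -0.0], [0.155, 0.988, 0.0], [0.0, 0.0, -1.0]]
contact_force: [-0.6, 0.6, 0.2]
grip_width: 0.502
grip_force: 0.0
```

```bash
python3 - <<'E'
from h import *
K,E,im=snap("side","side10"); a=cv2.imread("pics/side9.png",0).astype(int); b=cv2.imread("pics/side10.png",0).astype(int)
m=(np.abs(a-b)>30)[230:280,315:360].sum(); print("moved px",m)
if m<4: print(manip.job_done())
E
```

```text
moved px 0
the job is handed in; nothing more can be done
None
```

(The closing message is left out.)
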